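Refit the pilot-valve knob of a pottery kiln and hold it in

ROBOT

A 7-joint arm with a two-finger parallel gripper is mounted at the origin on the work surface. World frame = base frame: x ahead of the robot, y to its left, z up, the work surface at z = 0. Lengths are in mm, angles in rad, forces in N, time in s.
With the tool pointing down it reaches from about 350 to 900 mm from the base axis. Payload 7.2 kg.
Tool frame: the origin (TCP) lies midway between the tips of the shut fingers; the grasp point (between the pads) lies 19 mm behind it (hold_point_z is the z of the grasp point in the tool frame, in mm); z points along the fingers, y is the direction in which the jaws open and shut (so a half turn about z gives the same grasp; the last joint's range is limited). The gripper opens to 88 mm and grips with 3 to 60 N. Pads are 20 mm wide; open, the fingers measure 115 mm over their backs; the gripper's body (75 mm by 178 mm) begins 61 mm behind the grasp point.
Start: joints at [-1.276, 0.411, -0.013, 1.596, 0.006, 1.134, -0.082], TCP at [221.818, 584.317, 222.653] pointing down, gripper open.
Joint ranges: [-2.95, 2.95], [-0.29, 1.99], [-1.47, 1.44], [0.14, 2.54], [-1.03, 4.17], [0.13, 1.85], [-2.86, 2.86]. Speed limits (rad/s): [2.39, 2.39, 3.01, 3.01, 3.14, 3.14, 3.14].

INTERFACE

Orientations are given as a unit quaternion [x, y, z, w].
In Python, from workcell import * gives the robot as it stands. Calls block until the motion is done:
- reach(position, orientation): joint-space move of the TCP to a pose.
- move_straight(position, frame=None, feed=150, f_stop=None): straight line of the TCP; frame=None keeps the orientation; feed is the mean speed in mm/s. With f_stop (N) it stops when the force on the tool has changed by that much, and returns True; else False.
- goto_joints(angles): joint-space move.
- release() and clamp(force=None): open the fingers fully, or close them until they stop; force is the grip in N (None keeps the last).
- sleep(seconds).
- inverse_kinematics(position, orientation): joint angles nearest the present ones, or None.
- observe(): the state.
- capture(name): name is "scene" or "side" or "wrist"; returns (picture, depth): 480x640x3 uint8, blue, green, red; 480x640 float32, mm along the optical axis (not along the pixel's ray), 0 where there is no reading.
- camera_info(name): a dict with "fx", "fy", "cx", "cy" (pixels), "world_from_camera" (4x4, takes a point from camera to world coordinates). Camera axes: x right, y up, looking along -z (the intrinsics and any distortion apply to the point x, -y, -z); pixel columns grow to the right and rows downward; lengths in mm; the calibration is good to about 2 mm. The wrist camera is an equidistant fisheye: a pixel r from the principal point sees the ray r / f radians off the axis. A picture is of the moment at which its call begins: read the wrist's pose just before it. camera_info takes no time and is no camera call; for the wrist camera it gives the pose at the moment of the call.
A pose or a line that the arm cannot do raises MotionError and nothing moves.
- job_done(): hands the job in, once; it reports no verdict.
Trained networks look in the newest picture that a camera, given by its name, has taken for a name from the list of things; names that differ only in an ending like _2 or _b are one class to them, and where a whole thing is asked for, a point or a joint stands for the part that bears it (a point fixed in the world has none). Each returns a list of dicts, best first, with "conf" (0 to 1); they miss things now and then, are a little off and sometimes report something else, mostly with a low value. They report only what shows in the picture. A call takes as long as a camera call. They do not tell look-alikes from the thing itself.
- regions_of(camera, label): "region" (480x640 bool, what is visible of it) and "bbox" ([left, top, right, bottom] in pixels, round what is visible of it).
The state is a dict: "t": time; "joint_positions": joint angles; "joint_velocities": joint speeds; "joint_torque": joint torques, N m; "eef_pos": TCP position; "eef_rot": TCP orientation; "contact_force": force on the tool from outside, world axes, zero at the start; "ft_torque": the same for the moment, N m; "opening": opening from 0.0 (shut) to 1.0 (fully open).
Only numpy, scipy, OpenCV 4.12 (cv2) and the standard library are available. Lean on these libraries where they do the work, as an engineer would, in place of code of your own. Each camera call takes 0.05 s, during which the arm holds its last target. There are 200 camera calls.

TASK

The pilot-valve knob of the studio's gas kiln has come off. Fold the half-open metal cover of the valve box back to about 110 degrees open (roughly 20 degrees past upright) so that it stays there, then pick up the black knob, turn it so that the flat in its bore matches the flat of the D-shaped spindle, push it fully home on the spindle and press it in against the spring all the way. Finish while still holding the knob pressed in, as one does while the pilot lights, and leave the two cups, the sanding block and the brush where they are.

Things in the scene. Friction and masses are not known exactly. Their poses are not given: they have to be found in the camera images.
- valve_box: fixed grey casing on the bench, 180 mm (its x) by 200 mm (its y), flat top panel 45 mm above the bench. Origin: centre of its underside. On its +y side a cheek (its y = 100 to 112 mm) rises to 104 mm above the bench and carries the cover's hinge. A small gauge, 40 mm wide, 12 mm tall, stands on the panel at its x = -60, y = -70 mm.
- cover (a joint): opening angle (rad) of the cover, a flat aluminium sheet over the panel, 180 mm wide along the hinge, 4 mm thick. 0 = level, free edge towards the box's -y; 1.57 = upright; 1.92 = the 110 degrees wanted; 2.6 = its stop. Starts at 0.35 to 0.8. The hinge is stiff: the cover stays where it is left, and about 3 N at the free edge moves it.
- cover_hinge (a point): middle of the cover's hinge line, 110 mm above the bench, at the box's x = 0, y = 106 mm. The line runs along the box's x. The point's axes turn with the cover: x along the hinge, -y towards the free edge.
- cover_edge (a point): middle of the cover's rolled free edge (centre of the roll, which is 12 mm thick), 170 mm from the hinge line.
- bush: flat dark steel disc on the panel around the spindle, fixed, radius 26 mm, 1.5 mm thick, with a 10 mm wide nose reaching 46 mm out on its x side: the nose points to the side of the spindle's flat. Origin: on the spindle's axis at the panel's surface, 106 mm from the hinge line, under the cover until this is folded back.
- spindle_tip (a point): centre of the tip face of the upright steel D-spindle: z up, x towards the flat. Diameter 20 mm, flat 4 mm from the axis, last 2 mm chamfered by 1.8 mm. The tip is 24 mm above the panel (69 mm above the bench) when not pressed. The spindle does not turn, it only slides down.
- spindle (a joint): how far the spindle is pressed down (m): 0 free, 0.005 on its stop. Its spring needs 4 N to start and 9 N at the stop.
- knob: loose black plastic knob, 40 to 85 g, standing on the bench, bore down. Origin: centre of its underside; z up, x towards the bore's flat. Round skirt 44 mm wide, 24 mm high; on it a grip bar 40 mm long (along x), 14 mm wide, from 24 to 48 mm above the origin. A 6 mm wide pointer nose at the bar's +x end (to x = 34 mm, 10 mm tall) shows the flat's side. It needs a turn of at most 1.4 rad.
- knob_seat (a point): centre of the floor of the knob's D-bore, 18 mm above the knob's origin. The bore opens downwards, 18 mm deep, 22 mm in diameter, its flat 5 mm from the axis (1 mm play all round). Fully home, this point is on the spindle tip: the knob's underside is 18 mm below the tip, 6 mm above the panel (1 mm when also pressed in). Turned wrongly it stops on top, 18 mm too high.
- cup_a: white unfired cup, upside down on the plaster slab left of the box, 82 mm wide at the bench end, 80 mm tall; origin at the centre of its underside. Leave alone.
- cup_b: a second cup like cup_a, on the same slab. Leave alone.
- sanding_block: grey block 50 x 100 x 35 mm on the bench, to the right, beyond the knob; origin at the centre of its underside. Leave alone.
- brush: wood-handled brush, 170 mm long, lying on the bench nearer the robot, left; origin below its middle. Leave alone.
Not all that is in view belongs to the job. There is more than one size of the knob; the one meant has the size given above.

How it is judged (in metres and radians):
On the way, in this order (a step that is already met when the one before it is completed fails the run):
1. the cover stands folded back to 110 degrees, give or take 12 (value of joint cover between 1.71 and 2.13 rad), for 0.3 s.
2. the knob is home on the D-spindle: its underside 18 mm below the tip, within 2.5 mm (z of knob in the frame of spindle_tip below -0.0155 m and horizontal distance between knob and spindle_tip below 0.004 m), for 0.1 s.
At the end, for the whole second after the job is handed in: The cover stays at 110 degrees +-12; the knob sits home on the spindle (underside 18 mm below the tip within 2.5 mm, within 4 mm of the axis, flat to flat within 0.25 rad, upright within 0.12 rad), at rest, and the fingers, still on the knob, keep the spindle pressed in by more than 3.2 of its 5 mm (all of step 1 and all of step 2 and angle between the x axis of knob and the x axis of spindle_tip, either way round below 0.25 rad and angle between knob's own z axis and vertical below 0.12 rad and value of joint spindle above 0.0032 m and contact force between the fingers and knob above 2 N and linear speed of knob below 0.02 m/s); the arm keeps its last pose, push and grip.
It fails at once if a cup is shoved or knocked over (distance of any of cup_a, cup_b from where it was at the start of the episode above 0.03 m).
It fails at once if the sanding block or the brush is shoved away (distance of any of sanding_block, brush from where it was at the start of the episode above 0.04 m).
It also fails if it takes over 61 s, if anything falls off the work surface, if the arm or the gripper's body presses on something with over 40 N, if the wrist force passes 120 N, or if a joint passes its speed limit or range.

## Working session

There is one attempt and no reset: what is moved stays moved. The work goes in short steps, each a Python script; the robot and the scene stay as the last script left them, time stands still between calls to the robot, and variables do not carry over. Pictures are saved under pics/ and viewed, about 8 in all and at most 12, crops included, and the job is handed in when it is done.

```bash
mkdir -p pics; ls
cat > h.py <<'E'
from workcell import *
import numpy as np, cv2
def snap(n,f):
    im,d=capture(n); cv2.imwrite('pics/'+f+'.png',im); np.save('pics/'+f+'.npy',d)
    ci=camera_info(n); return im,d,ci
def pts(d,ci,mask):
    v,u=np.nonzero(mask&(d>0)); z=d[v,u]
    p=np.c_[(u-ci['cx'])/ci['fx']*z,-(v-ci['cy'])/ci['fy']*z,-z,np.ones(len(z))]
    return (p@np.array(ci['world_from_camera']).T)[:,:3],u,v
E
python3 - <<'E'
from h import *
ims=[]
for n in('scene','side'):
    im,d,ci=snap(n,n); ims.append(im)
    print(n,{k:np.round(v,3).tolist() if k!='model' else v for k,v in ci.items() if not isinstance(v,str)})
    for l in('valve_box','cover','knob','bush','cup_a','sanding_block','brush'):
        for r in regions_of(n,l):
            p,_,_=pts(d,ci,r['region'])
            print(l,round(r['conf'],2),np.round(r['bbox']).tolist(),len(p), np.round(np.percentile(p,[2,50,98],axis=0)).tolist() if len(p) else '')
print(observe())
E
```

```text
pics
scene {'fx': 538.347, 'fy': 538.347, 'cx': 315.567, 'cy': 239.517, 'world_from_camera': [[-0.879, -0.367, 0.304, 885.967], [0.477, -0.669, 0.57, 708.573], [-0.006, 0.646, 0.764, 986.756], [0.0, 0.0, 0.0, 1.0]]}
valve_box 0.58 [237.0, 192.0, 365.0, 320.0] 11091 [[478.0, -4.0, 12.0], [578.0, 100.0, 137.0], [679.0, 175.0, 204.0]]
cover 0.67 [256.0, 188.0, 365.0, 287.0] 7294 [[475.0, 8.0, 118.0], [565.0, 81.0, 160.0], [651.0, 156.0, 206.0]]
knob 0.61 [240.0, 176.0, 257.0, 199.0] 331 [[545.0, -261.0, 2.0], [572.0, -238.0, 27.0], [591.0, -225.0, 52.0]]
knob 0.57 [237.0, 157.0, 249.0, 171.0] 111 [[531.0, -346.0, 3.0], [545.0, -328.0, 19.0], [556.0, -316.0, 37.0]]
knob 0.41 [216.0, 198.0, 231.0, 213.0] 122 [[639.0, -236.0, 3.0], [654.0, -219.0, 18.0], [665.0, -206.0, 36.0]]
cup_a 0.62 [447.0, 362.0, 495.0, 413.0] 1959 [[408.0, 430.0, 30.0], [448.0, 469.0, 88.0], [471.0, 498.0, 103.0]]
cup_a 0.59 [396.0, 380.0, 443.0, 434.0] 1959 [[511.0, 420.0, 30.0], [552.0, 457.0, 91.0], [577.0, 486.0, 103.0]]
sanding_block 0.83 [173.0, 200.0, 203.0, 240.0] 877 [[716.0, -258.0, 3.0], [747.0, -194.0, 3
[... 1525 characters left out ...]
287,  0.41108221, -0.01272202,  1.59619854,  0.00561984,
        1.13429724, -0.08219781]), 'joint_velocities': array([-2.32378486e-05,  3.16754967e-04, -1.58204346e-03,  1.00550151e-03,
       -1.11625421e-03, -1.13801630e-03, -1.04731217e-04]), 'joint_torque': array([-1.08635195e-03, -5.87687409e+01,  6.39646892e-01, -2.91368473e+01,
       -5.38275309e-02,  1.04484998e-02,  2.22340930e-05]), 'eef_pos': array([221.81649506, 584.32006162, 222.66506799]), 'eef_rot': array([1.80388763e-01, 9.83595391e-01, 2.45801915e-05, 7.16635942e-06]), 'contact_force': array([ 0.51297894, -1.50385639, -0.06314033]), 'ft_torque': array([-0.00908982, -0.03062738,  0.05448108]), 'opening': 0.9997770731715282}
```

View pics/scene.png

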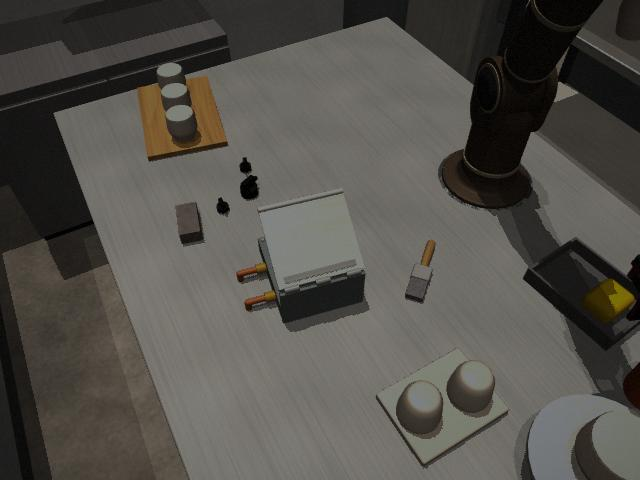

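View pics/side.png

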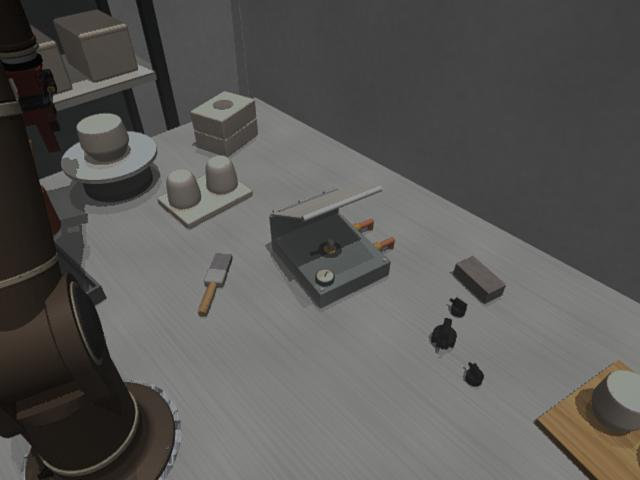

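The knob meant is the middle, larger one (scene 249,187; side 444,335). Next I fit the cover plane and box pose.

```bash
cat >> h.py <<'E'
def coverfit(p):
    # RANSAC plane
    rng=np.random.default_rng(0);best=None
    for _ in range(300):
        a=p[rng.choice(len(p),3,False)];n=np.cross(a[1]-a[0],a[2]-a[0]);L=np.linalg.norm(n)
        if L<1e3: continue
        n/=L; m=abs((p-a[0])@n)<2.5
        if best is None or m.sum()>best.sum(): best=m
    q=p[best];c=q.mean(0);n=np.linalg.svd(q-c,full_matrices=False)[2][2];n*=np.sign(n[2]);return q,c,n
E
python3 - <<'E'
from h import *
for n in('scene','side'):
    im,d,ci=snap(n,n)
    r=regions_of(n,'cover')[0]['region']
    p,u,v=pts(d,ci,r); q,c,nn=coverfit(p)
    e=np.cross(nn,[0,0,1]);e/=np.linalg.norm(e)  # hinge dir
    up=np.cross(e,nn); up*=np.sign(up[2])        # towards free edge
    ang=np.arccos(nn[2])
    s=(110-c[2])/up[2]; h0=c+up*s
    a=(q-h0)@e; b=(q-h0)@up
    print(n,len(q),'n',nn.round(3),'ang',ang,'e',e.round(3),'yaw_e',np.arctan2(e[1],e[0]),'a',np.percentile(a,[0.5,1,99,99.5]).round(1),'b',np.percentile(b,[0.5,1,99,99.5]).round(1))
    am=(np.percentile(a,.5)+np.percentile(a,99.5))/2
    H=h0+e*am; print('hinge',H.round(1),'edge',(H+170*up).round(1), 'up horiz',up.round(3))
    hh=up*[1,1,0];hh/=np.linalg.norm(hh);print('bush est',(H+106*hh).round(1))
    if n=='side':
        rb=regions_of(n,'bush')
        for x in rb:
            P,_,_=pts(d,ci,x['region']);m=abs(P[:,2]-46)<4;print('bush',np.median(P[m],0),(P[m].min(0)+P[m].max(0))/2)
        c_=im[180:320,260:500]; cv2.imwrite('pics/c1.png',cv2.resize(np.clip(c_*1.8,0,255).astype(np.uint8),None,fx=3,fy=3,interpolation=cv2.INTER_CUBIC))
    # big knob crop points
    box={'scene':(232,170,265,203),'side':(425,312,465,355)}[n]
    M=np.zeros(d.shape,bool);M[box[1]:box[3],box[0]:box[2]]=1
    P,_,_=pts(d,ci,M);
    for lo,hi in((44,56),(20,28),(28,44)):
        m=(P[:,2]>lo)&(P[:,2]<hi); print(lo,m.sum(),P[m].mean(0).round(1),P[m].min(0).round(),P[m].max(0).round())
E
```

```text
scene 5514 n [0.093 0.51  0.855] ang 0.5455753999245441 e [ 0.984 -0.18   0.   ] yaw_e -0.18060757022075521 a [-90.8 -89.9  86.7  87.6] b [ 12.6  13.5 179.2 181.7]
hinge [578.  163.5 110. ] edge [551.8  20.5 198.2] up horiz [-0.154 -0.841  0.519]
bush est [558.9  59.2 110. ]
44 79 [ 570.  -245.9   49. ] [ 550. -261.   44.] [ 589. -231.   53.]
20 91 [ 572.7 -236.9   24.8] [ 549. -264.   20.] [ 592. -224.   28.]
28 85 [ 567.5 -242.9   35. ] [ 541. -262.   28.] [ 591. -225.   44.]
side 1278 n [0.093 0.508 0.856] ang 0.5428213418363469 e [ 0.983 -0.181  0.   ] yaw_e -0.1819686574402938 a [-84.1 -83.9  92.4  93.1] b [ 13.   18.  179.3 179.9]
hinge [574.9 160.1 110. ] edge [548.6  16.9 197.8] up horiz [-0.155 -0.842  0.517]
bush est [555.7  55.8 110. ]
bush [548.76578042  52.54523073  45.07889121] [548.98017652  53.68050707  45.99689567]
44 132 [ 568.3 -248.4   46.8] [ 549. -262.   44.] [ 589. -234.   50.]
20 232 [ 566.5 -249.3   23.3] [ 538. -270.   20.] [ 591. -226.   28.]
28 74 [ 550.4 -256.9   35.3] [ 538. -266.   28.] [ 579. -235.   44.]
```

View pics/c1.png

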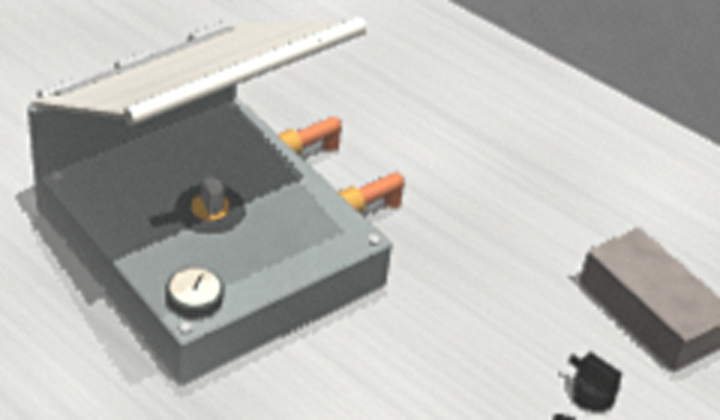

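```bash
cat >> h.py <<'E'
from scipy.spatial.transform import Rotation as R
YAW=-0.181; EX=np.array([np.cos(YAW),np.sin(YAW),0]); BY=np.array([-np.sin(YAW),np.cos(YAW),0]); Z=np.array([0,0,1.])
HG=np.array([576.5,162,110])
def quat(z,x): return R.from_matrix(np.c_[x,np.cross(z,x),z]).as_quat()
def covpose(th,sg,off=0,back=12,tilt=None):
    u=-np.cos(th)*BY+np.sin(th)*Z
    t=th if tilt is None else tilt
    ut=-np.cos(t)*BY+np.sin(t)*Z
    return HG+170*u+EX*off-back*ut, quat(-ut,EX*sg)
E
python3 - <<'E'
from h import *
for sg in(1,-1):
  for off in (-40,0,40):
    for th in(.544,.8,1.2,1.6,1.92):
        for back in ((-70,12) if th==.544 else (12,)):
            p,q=covpose(th,sg,off,back); j=inverse_kinematics(p,q); print(sg,off,th,back,None if j is None else np.round(j,2))
p=[400,-200,350]
for yaw in(0,1.57,-1.57,3.14):
    x=[np.cos(yaw),np.sin(yaw),0];print(yaw,inverse_kinematics(p,quat(np.array([0,0,-1.]),np.array(x))))
E
```

```text
1 -40 0.544 -70 [ 0.41  0.49  0.19  1.93 -0.99  1.46 -0.63]
1 -40 0.544 12 [ 0.61  0.53 -0.22  1.99 -0.98  1.19 -0.69]
1 -40 0.8 12 [-0.21  0.37  0.61  2.02 -1.03  1.28 -0.8 ]
1 -40 1.2 12 [-0.61  0.21  0.65  1.9  -0.57  1.08 -1.46]
1 -40 1.6 12 [-0.96  0.32  0.71  1.71 -0.2   1.2  -1.95]
1 -40 1.92 12 [-1.09  0.55  0.74  1.51 -0.07  1.41 -2.13]
1 0 0.544 -70 [ 0.39  0.54  0.19  1.84 -1.01  1.48 -0.68]
1 0 0.544 12 [ 0.58  0.58 -0.22  1.9  -0.97  1.2  -0.74]
1 0 0.8 12 [-0.04  0.41  0.4   1.92 -0.99  1.24 -0.87]
1 0 1.2 12 [-0.57  0.29  0.66  1.82 -0.61  1.12 -1.41]
1 0 1.6 12 [-0.9   0.4   0.73  1.62 -0.25  1.23 -1.88]
1 0 1.92 12 [-1.03  0.61  0.75  1.42 -0.1   1.43 -2.07]
1 40 0.544 -70 [ 0.37  0.59  0.19  1.74 -1.03  1.49 -0.72]
1 40 0.544 12 [ 0.56  0.63 -0.22  1.8  -0.96  1.21 -0.79]
1 40 0.8 12 [-0.03  0.47  0.4   1.82 -1.    1.28 -0.9 ]
1 40 1.2 12 [-0.54  0.38  0.67  1.72 -0.66  1.17 -1.37]
1 40 1.6 12 [-0.84  0.48  0.74  1.53 -0.3   1.27 -1.82]
1 40 1.92 12 [-0.97  0.67  0.77  1.33 -0.14  1.46 -2.01]
-1 -40 0.544 -70 [ 1.03  0.57 -0.63  1.88 -0.71  1.2   2.23]
-1 -40 0.544 
[... 663 characters left out ...]
-0.67  1.21  2.12]
-1 40 0.544 12 [ 0.97  0.78 -0.83  1.77 -0.58  0.99  2.04]
-1 40 0.8 12 [ 0.72  0.53 -0.63  1.77 -0.57  1.    1.89]
-1 40 1.2 12 [-0.61  0.4   0.78  1.73 -0.7   1.2   1.81]
-1 40 1.6 12 [-0.52  0.41  0.25  1.51 -0.08  1.25  1.13]
-1 40 1.92 12 [-0.64  0.58  0.16  1.3   0.18  1.49  0.87]
0 [-1.03515014 -0.22103882  1.23634172  1.85291787  0.21308501  1.36688794
 -1.42110231]
1.57 [-0.81439164 -0.10817485  1.11512235  1.850583    0.09975674  1.33987703
  0.27471002]
-1.57 [ 1.64114562e-01 -4.92344514e-04  1.92328148e-01  1.81342827e+00
  9.69371500e-05  1.32864765e+00 -2.78437688e+00]
3.14 [-0.92145039 -0.14949384  1.18717335  1.85204222  0.14208805  1.34805651
  1.79942802]
```

Run:
```python
from h import *
th=.544;sg=-1
p=observe()['eef_pos'];move_straight([p[0],p[1],380],feed=250)
reach(*covpose(th,sg,0,-120))
p,q=covpose(th,sg,0,12)
print(observe()['joint_positions'].round(2))
print('stop',move_straight(p,q,f_stop=12))
clamp(15)
o=observe();print(o['t'],o['opening']*88,o['contact_force'].round(1),o['eef_pos'],p)
snap('side','s2')
```

```text
[ 0.9   0.57 -0.43  1.74 -0.75  1.36  2.24]
stop False
6.7083 11.557229017328961 [-0.2 -0.9 -2.8] [552.07597394  28.78875206 191.43991222] [552.16364644  29.01651817 191.77490726]
```

View pics/s2.png

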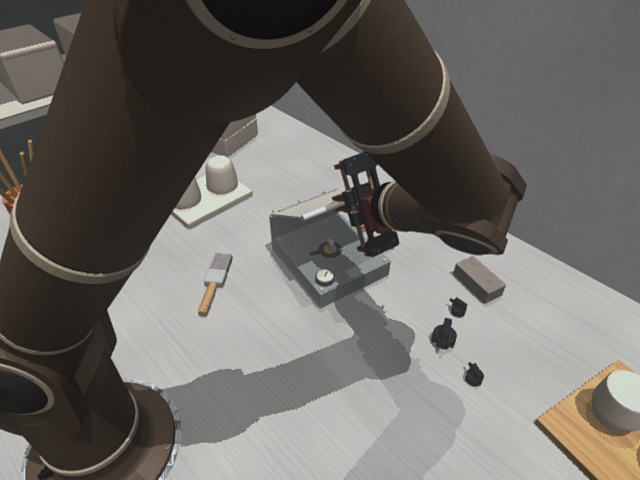

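The jaws hold the rolled edge (11.6 mm, at about 345,205). Next, the swing along the arc.

Run:
```python
from h import *
for th in np.linspace(.544,1.94,11)[1:]:
    p,q=covpose(th,-1,0,12)
    try: s=move_straight(p,q,feed=90,f_stop=45)
    except MotionError as e: print(th,e); break
    o=observe();print(round(th,2),s,o['t'],o['contact_force'].round(1),round(o['opening']*88,1))
    if s: break
print(o['joint_positions'].round(2))
```

```text
0.68 False 7.15 [ 2.   3.4 -2.7] 11.6
0.82 False 7.5417 [ 2.3  1.8 -3.9] 11.4
0.96 False 7.9333 [ 1.4  3.5 -3.8] 11.4
1.1 False 8.325 [ 2.9  3.8 -5. ] 11.8
1.24 False 8.7167 [ 3.6  3.4 -7.5] 11.4
1.38 False 9.1083 [  4.4   2.4 -10.6] 11.6
1.52 False 9.5 [  2.7   1.5 -12.8] 11.8
1.66 False 9.8917 [  2.9  -1.  -16.3] 11.3
1.8 False 10.2833 [  1.9  -3.6 -19.3] 11.9
1.94 False 10.675 [  1.3  -5.6 -17.3] 11.5
[-0.42  0.55 -0.26  1.36  0.38  1.54  0.66]
```

Run:
```python
from h import *
release()
p,q=covpose(1.94,-1,0,-90); move_straight(p,q,feed=250)
DN=np.array([0,0,-1.])
# hover above between box front and knob
reach([560,-60,300],quat(DN,-EX))
im,d,ci=snap('wrist','w1'); print({k:(np.round(v,3).tolist() if not isinstance(v,str) else v) for k,v in ci.items()})
for l in('bush','knob'):
    for r in regions_of('wrist',l): print(l,r['conf'],r['bbox'])
im,d,ci=snap('scene','sc2')
r=regions_of('scene','cover')
P,u,v=pts(d,ci,r[0]['region']);q_,c,n=coverfit(P); n=n*np.sign(n@BY);print('cover th', np.arctan2(n@BY, n@Z), n)
o=observe();print(o['t'],o['joint_positions'].round(2))
```

```text
{'fx': 371.648, 'fy': 371.648, 'cx': 324.088, 'cy': 234.265, 'world_from_camera': [[0.177, -0.943, -0.283, 482.435], [0.984, 0.17, 0.05, -43.555], [0.001, -0.287, 0.958, 462.445], [0.0, 0.0, 0.0, 1.0]]}
bush 0.75 [398.0, 134.9, 437.2, 196.3]
bush 0.2 [162.9, 209.1, 201.3, 248.3]
knob 0.82 [162.4, 207.3, 199.1, 245.6]
knob 0.78 [108.4, 205.0, 137.0, 229.7]
knob 0.52 [198.7, 267.8, 220.4, 288.8]
cover th 1.9636129816477306 [ 0.16934911  0.90818089 -0.38279022]
13.9583 [ 0.18  0.26 -0.2   1.63  0.05  1.26  1.36]
```

View pics/w1.png

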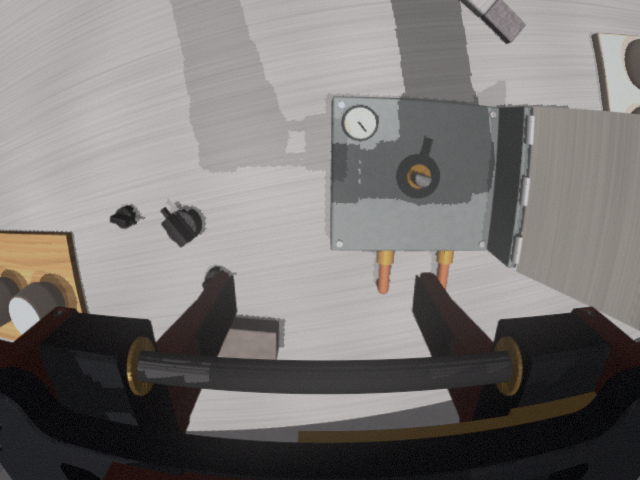

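```bash
cat >> h.py <<'E'
def fpix(P,ci):
    W=np.array(ci['world_from_camera']);c=(np.asarray(P,float)-W[:3,3])@W[:3,:3]
    x,y,z=c[...,0],-c[...,1],-c[...,2];r=np.hypot(x,y);k=ci['fx']*np.arctan2(r,z)/np.maximum(r,1e-9)
    return (ci['cx']+k*x).astype(np.float32),(ci['cy']+k*y).astype(np.float32)
def ortho(im,ci,c,z,half=60,s=4):
    # rows: top = +x world, left = +y world
    n=2*half*s; g=(np.arange(n)+.5)/s-half
    X=c[0]-g[:,None]+0*g[None];Y=c[1]-g[None]+0*g[:,None]
    return cv2.remap(im,*fpix(np.stack([X,Y,0*X+z],-1),ci),cv2.INTER_CUBIC)
E
cat > w1ci.py <<'E'
CI=dict(fx=371.648,fy=371.648,cx=324.088,cy=234.265,world_from_camera=[[0.177,-0.943,-0.283,482.435],[0.984,0.17,0.05,-43.555],[0.001,-0.287,0.958,462.445],[0,0,0,1]])
E
python3 - <<'E'
from h import *
from w1ci import CI
im=cv2.imread('pics/w1.png')
def grid(o,half=60,s=4):
    o=np.clip(o*1.6,0,255).astype(np.uint8)
    for k in range(-half,half,20): 
        a=(k+half)*s; cv2.line(o,(a,0),(a,9),(0,0,255),1);cv2.line(o,(0,a),(9,a),(0,0,255),1)
    cv2.drawMarker(o,(half*s,half*s),(0,0,255),0,12,1); return o
a=grid(ortho(im,CI,(553,56),46.5,50)[:],50);b=grid(ortho(im,CI,(569,-247),48,50),50)
cv2.imwrite('pics/o1.png',np.hstack([a,b]))
E
```

```text
(no output)
```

View pics/o1.png

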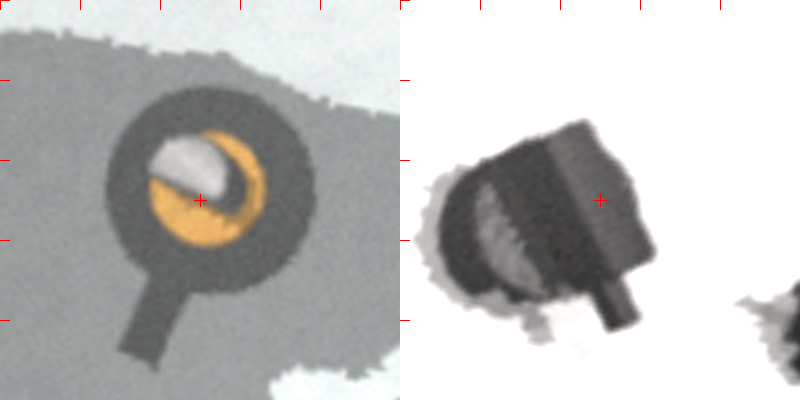

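Run:
```python
from h import *
DN=np.array([0,0,-1.]);h=-2.70
reach([569.7,-246.5,160],quat(DN,np.array([np.cos(h),np.sin(h),0])))
o=observe();print(o['t'],o['joint_positions'].round(2))
ci=camera_info('wrist');im,d=capture('wrist');cv2.imwrite('pics/w2.png',im)
a=ortho(im,ci,(569.7,-246.5),48,50)
# rotate so that heading h points right
a=np.clip(a*1.8,0,255).astype(np.uint8)
for k in range(0,400,40): cv2.line(a,(k,0),(k,9),(0,0,255),1);cv2.line(a,(0,k),(9,k),(0,0,255),1)
cv2.drawMarker(a,(200,200),(0,0,255),0,14,1)
dx,dy=np.cos(h),np.sin(h);cv2.line(a,(200,200),(int(200-dy*34*4),int(200-dx*34*4)),(0,255,0),1)
cv2.imwrite('pics/o2.png',a)
```

```text
14.8833 [ 0.47  0.47 -0.19  1.67  0.1   1.01  2.25]
```

View pics/o2.png

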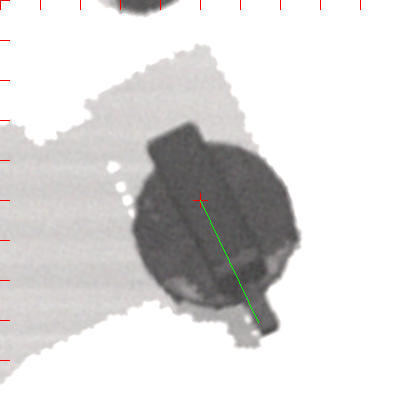

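Run:
```python
from h import *
DN=np.array([0,0,-1.]);h=2.75
p=observe()['eef_pos'];move_straight([p[0],p[1],230],feed=250)
reach([555.5,53.2,200],quat(DN,np.array([np.cos(h),np.sin(h),0])))
o=observe();print(o['t'],o['joint_positions'].round(2))
ci=camera_info('wrist');im,d=capture('wrist');cv2.imwrite('pics/w3.png',im)
out=[]
for z in(46.5,69):
    a=ortho(im,ci,(555.5,53.2),z,50)
    a=np.clip(a*1.8,0,255).astype(np.uint8)
    for k in range(0,400,40): cv2.line(a,(k,0),(k,9),(0,0,255),1);cv2.line(a,(0,k),(9,k),(0,0,255),1)
    dx,dy=np.cos(h),np.sin(h)
    if z<50: cv2.circle(a,(200,200),104,(0,255,0),1);cv2.line(a,(200,200),(int(200-dy*46*4),int(200-dx*46*4)),(0,255,0),1)
    else: cv2.circle(a,(200,200),33,(0,255,0),1)
    out.append(a)
cv2.imwrite('pics/o3.png',np.hstack(out))
```

```text
16.575 [-0.05  0.33 -0.17  1.78  0.06  1.04  0.94]
```

View pics/o3.png

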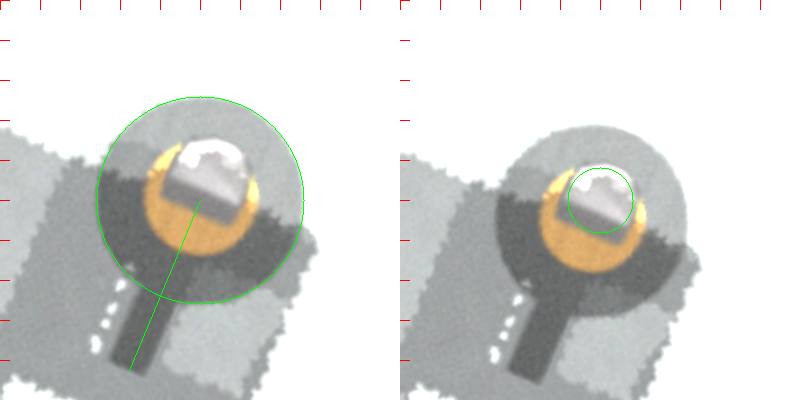

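```bash
cat >> h.py <<'E'
DN=np.array([0,0,-1.])
def hq(h): return quat(DN,np.array([np.cos(h),np.sin(h),0]))
SP=np.array([555.5,53.2]); KN=np.array([568,-248.])
E
python3 - <<'E'
from h import *
move_straight([555.5,53.2,230],feed=250)
reach([*KN,120],hq(-2.69))
print(move_straight([*KN,25.5],f_stop=8,feed=80)); o=observe();print(o['eef_pos'],o['contact_force'].round(1))
clamp(40);o=observe();print(o['opening']*88,o['contact_force'].round(1))
move_straight([*KN,160],feed=150)
ci=camera_info('wrist');im,d=capture('wrist')
a=ortho(im,ci,KN,160-25.5+48,50)
reach([*SP,135],hq(2.745))
o=observe();print(o['t'],o['eef_pos'],o['opening']*88)
ci=camera_info('wrist');im,d=capture('wrist')
b=ortho(im,ci,SP,135-25.5+48,50)
h=2.745
for k in range(0,400,40): cv2.line(b,(k,0),(k,9),(0,0,255),1)
cv2.drawMarker(b,(200,200),(0,0,255),0,14,1);cv2.line(b,(200,200),(int(200-np.sin(h)*34*4),int(200-np.cos(h)*34*4)),(0,255,0),1)
cv2.imwrite('pics/o4.png',np.hstack([np.clip(np.hstack([a,b])*1.8,0,255).astype(np.uint8)]))
E
```

```text
False
[ 568.42581504 -248.16817202   26.0894439 ] [-0.3  0.2 -0.3]
13.440949435338503 [-0.7 -0.2  0.2]
22.875 [555.69699481  52.10151227 134.81404714] 13.646120948176256
```

View pics/o4.png

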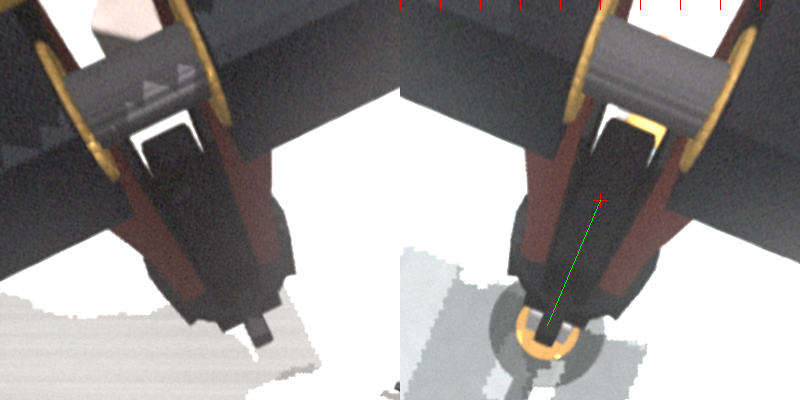

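The knob is held upright and centred on the bar within about 0.7 mm (bar end near 636,130). Lowering it now.

Run:
```python
from h import *
q=hq(2.745)
move_straight([*SP,100],q,feed=100);sleep(.2);o=observe();print(o['eef_pos'],o['contact_force'].round(1))
e=SP-o['eef_pos'][:2]; print('corr',e)
T=SP+e
s=move_straight([*T,77],q,feed=30,f_stop=6);o=observe();print(s,o['t'],o['eef_pos'],o['contact_force'].round(1))
```

```text
[556.01026895  53.20335321 100.69141593] [-0.2  0.8 -0.4]
corr [-0.51026895 -0.00335321]
False 24.5417 [555.14423727  53.22329156  77.09109515] [ 0.2  1.2 -0.6]
```

Run:
```python
from h import *
q=hq(2.745);T=SP+[-.5,0]
for z in(75,73,71,69,67,65):
    s=move_straight([*T,z],q,feed=20,f_stop=30);o=observe();print(z,s,round(o['t'],1),o['eef_pos'].round(1),o['contact_force'].round(1))
    if s or o['contact_force'][2]>18: break
sleep(.5);o=observe();print(o['t'],o['eef_pos'].round(1),o['contact_force'].round(1),o['opening']*88)
snap('side','s5');im,d,ci=snap('scene','sc5')
r=regions_of('scene','cover')
P,u,v=pts(d,ci,r[0]['region']);q_,c,n=coverfit(P); n=n*np.sign(n@BY);print('cover th', np.arctan2(n@BY, n@Z))
a=cv2.imread('pics/s5.png')[170:310,250:420];b=im[170:310,220:390]
cv2.imwrite('pics/c5.png',cv2.resize(np.clip(np.hstack([a,b])*1.6,0,255).astype(np.uint8),None,fx=2.3,fy=2.3))
```

```text
75 False 24.8 [555.4  53.3  75.4] [-0.7 -1.2  4.1]
73 False 25.0 [555.5  53.3  73.4] [-1.   0.   4.9]
71 False 25.3 [555.5  53.3  71.6] [-2.  -0.2  7.2]
69 False 25.5 [555.6  53.3  71.2] [-6.7 -0.8 22.4]
26.0417 [555.6  53.2  71.2] [-6.6 -0.6 21.5] 14.119561419792703
cover th 1.963370042958954
```

View pics/c5.png

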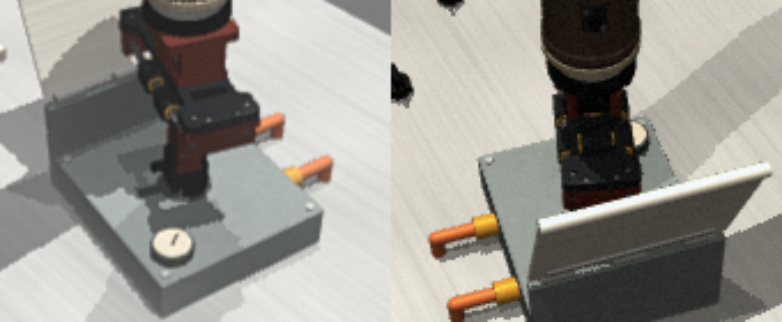

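Run:
```python
from h import *
job_done();o=observe();print(o['t'],o['eef_pos'],o['contact_force'].round(1))
```

```text
the job is handed in; nothing more can be done
the job is handed in; nothing more can be done
```

The job is handed in at about 26 s of the 61 s allowed. The cover is folded back, and the knob is home on the spindle and held pressed in. `job_done()` gives no verdict, so this rests on my own checks.

- **Cover:** I gripped its rolled edge and swung it along its arc. After I let go it measured 1.96 rad, and the same again just before handing in; the allowed range is 1.71 to 2.13 rad.
- **Knob:** I took the large middle one, turned it about 0.85 rad to match the bush's nose, and lowered it onto the spindle. It slid down to home height with no measurable resistance; turned wrongly, it would have stopped about 18 mm higher.
- **Pressing in:** The push rose from about 4 N to 7 N, then met a hard stop 5 mm below home height. It was left there at about 22 N with the fingers still on the grip bar, within about 0.1 mm of the measured spindle axis.
- **Other objects:** I planned every move clear of the cups, sanding block and brush. I did not measure their positions again at the end.

No check failed or disagreed. I read the spindle travel from tool height and force, and did not see the final alignment of the flats directly.

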